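Index the sanding-drum turret and unscrew the short drum

TASK

Turn the drum turret by the bar on its hub until the shortest of its three sanding drums clicks into place in the gap of the wire guard, unscrew that drum there without forcing it, and stand it upright in the tray, in the row that holds the other short drum. Leave the medium and long drums screwed fully home and do not disturb the drums in the tray or the things on the bench.

Things in the scene. Friction and masses are not known exactly. Their poses are not given: they have to be found in the camera images.
- stand: fixed dark steel foot of the turret, 300 mm disc; origin on the bench on the turret's axis; its -x axis points to the front. A wire guard hoop (8 mm wire, radius 105 mm about the axis, wire centre 182 mm above the bench, two posts on the +x side) runs over the drums except within 65 degrees either side of the front: drums can be lifted out only there
- hub_bar (a point): centre of the straight bar handle on the turret's hub, 145 mm above the bench, on the turret's axis; the bar is 60 mm long along this point's x, 14 mm wide along y, 26 mm high, on a column 26 mm in diameter. It turns with the turret, either way without end.
- short_mid (a point): shortest drum on the turret, half-way up its axis (z up): 90 mm long in all, a brown grit sleeve 56 mm in diameter and 56 mm high, with a bare metal boss on top, 44 mm in diameter and 34 mm high, to grip it by. 0.2 to 0.35 kg. Its axis is 105 mm from the turret's; screwed home, its underside is 35 mm above the bench. The stud in it is 34 mm high: lift 40 mm to clear it
- short_drum: the same drum, origin at the centre of its underside. Right-hand thread, 36 mm per turn (5.7 mm/rad): it unscrews anticlockwise seen from above, rising as it turns, and stays when let go. The turn needed to free it differs from stud to stud (about 1.6 to 3 rad) and cannot be seen: while the thread holds, a gentle pull up stops within about 3 mm; once out, it lifts freely
- medium_mid (a point): medium drum on the turret, half-way up: same shape, 110 mm long (sleeve 76 mm, boss 34 mm)
- long_mid (a point): long drum on the turret, half-way up: same shape, 130 mm long (sleeve 96 mm, boss 34 mm)
- tray: fixed wooden tray, 260 x 165 mm (x, y), walls 6 mm thick and 28 mm high, floor 6 mm thick; origin at the centre of its underside. A divider along x at y = 0 makes two rows, 73 mm wide, centred at y = +41 and y = -41 mm. Each row has one drum standing at x = +70 mm; the rest of it is empty.
- spare_short_mid (a point): loose short drum (90 mm, same shape) standing in one row of the tray, half-way up: marks the row for short drums
- spare_long_mid (a point): loose long drum (130 mm, same shape) standing in the other row, half-way up
- plane: bystander: block plane on the bench, 150 x 50 x 57 mm, origin at the centre of its underside
- glue: bystander: white bottle, 60 mm diameter, 170 mm high, origin at the centre of its underside
- wood_block: bystander: wooden block, 120 x 70 x 35 mm, origin at the centre of its underside
- turret: the aluminium turret disc, 274 mm diameter, top 35 mm above the bench, with three threaded studs at 120 degrees on a 105 mm radius, the hub and its bar; origin on its axis, 15 mm above the bench. A sprung roller at the rear (stand's +x) clicks between pairs of pins on the rim, with a stud squarely at the front; about 0.4 N m turns it past a pin. Elsewhere it turns easily (0.05 N m) and stays put
Not all that is in view belongs to the job. Leave any green look-alike of the part that bears spare_short_mid alone.

How it is judged:
On the way, in this order (a step that is already met when the one before it is completed fails the run):
1. the short drum, still screwed on, stands squarely in the gap at the front (within 8 mm sideways) (y of short_mid in the frame of stand between -0.008 and 0.008 m and x of short_mid in the frame of stand below -0.08 m and z of short_mid in the frame of stand between 0.074 and 0.086 m), for 0.2 s.
2. the short drum is unscrewed and lifted clear of its stud (40 mm up), at the front (z of short_mid in the frame of stand above 0.12 m and x of short_mid in the frame of stand below -0.07 m and y of short_mid in the frame of stand between -0.04 and 0.04 m), for 0.05 s.
At the end, for the whole second after the job is handed in: the short drum stands upright (within 6 degrees) on the floor of the tray, at rest, in the row of the other short drum; the medium and long drums are still fully home on their studs (within 5 mm) (((y of spare_short_mid in the frame of tray above 0 m and y of short_mid in the frame of tray between 0.02 and 0.062 m) or (y of spare_short_mid in the frame of tray below 0 m and y of short_mid in the frame of tray between -0.062 and -0.02 m)) and x of short_mid in the frame of tray between -0.115 and 0.115 m and z of short_mid in the frame of tray between 0.045 and 0.057 m and angle between each of short_mid, medium_mid, long_mid's own z axis and vertical below 0.1 rad and linear speed of short_drum below 0.02 m/s and angular speed of short_drum below 0.2 rad/s and z of medium_mid in the frame of stand between 0.085 and 0.095 m and horizontal distance between medium_mid and stand between 0.098 and 0.112 m and z of long_mid in the frame of stand between 0.095 and 0.105 m and horizontal distance between long_mid and stand between 0.098 and 0.112 m); the robot touches nothing.
It fails at once if the short drum is wrenched: more than 80 N between it and the turret (contact force between short_drum and turret above 80 N).
It fails at once if a drum in the tray is moved by more than 25 mm or tipped (distance of any of spare_short_mid, spare_long_mid from where it was at the start of the episode above 0.025 m).
It fails at once if a thing on the bench is moved by more than 25 mm (distance of any of plane, glue, wood_block from where it was at the start of the episode above 0.025 m).
It also fails if it takes over 72 s, if anything falls off the work surface, if the arm or the gripper's body presses on something with over 40 N, if the wrist force passes 120 N, or if a joint passes its speed limit or range.

ROBOT

A 6-joint arm with a two-finger parallel gripper is mounted at the origin on the work surface. World frame = base frame: x ahead of the robot, y to its left, z up, the work surface at z = 0. Lengths are in m, angles in rad, forces in N, time in s.
With the tool pointing down it reaches from about 0.4 to 0.825 m from the base axis. Payload 7 kg.
Tool frame: the origin (TCP) lies midway between the tips of the shut fingers; the grasp point (between the pads) lies 19 mm behind it; z points along the fingers, y is the line along which they close (so a half turn about z gives the same grasp; the last joint's range is limited). The gripper opens to 88 mm and grips with 3 to 60 N. Pads are 19 mm wide; open, the fingers measure 130 mm over their backs; the gripper's body (78 mm by 193 mm) begins 47 mm behind the grasp point.
Start: joints at [1.582, 0.359, 0.012, 0, -1.224, -0.288], TCP at [0.184, 0.649, 0.227] pointing down, gripper open.
Joint ranges: [-3.07, 3.07], [-1.43, 2.12], [-1.02, 1.25], [-3.03, 1.67], [-3.05, -0], [-3.03, 3.03]. Speed limits (rad/s): [2.39, 2.39, 3.01, 3.14, 3.14, 3.14].

INTERFACE

Orientations are given as [roll, pitch, yaw] about the fixed x, y, z axes, in that order (R = Rz(yaw) Ry(pitch) Rx(roll)).
In Python, from station import arm gives the robot as it stands.
- The arm moves only by the tool servo_tool, never from a script. Its argument "deltas" is a list of rows, each a list of 7 numbers: the closure, from -1 (fully open) to 1 (shut), then the shift along the tool's x, y, z in mm, then the turn, a rotation vector about the tool's x, y, z in degrees. In form: [[gripper, x, y, z, ax, ay, az], ...]. A call has 1 to 20 rows; each row shifts and turns the commanded pose from where the row before left it, along the tool's axes as they then stand; what a row does not reach is not made up. A row lasts 1/12 s, in which the tool goes at most 41.7 mm and 7.16 degrees, less where a joint would pass 70% of its speed; a pose out of reach is approached as far as the arm can. A call is refused whole if a number of a shift passes 41.7 or a number of a turn 7.16, either way. A call with a gripper value outside its range is refused whole. The fingers move at their own pace and stop on an object; "squeeze" is the grip in N (left out, the last holds). Time passes only in rows, so rows that do not move let the fingers close. It gives the time, the measured TCP pose, the force, the opening and the grip force at its end, in the units of the state.
- arm.get_state(): the state, without advancing time (a new reading comes with each control period).
- arm.grab_frame(name): name is "scene" or "top" or "wrist"; returns a dict with "color" (384x512x3 uint8, red, green, blue), "K" (3x3 intrinsics, pixels), "position" and "orientation" of the camera in the world. Camera axes: x right, y down, z forward; pixel columns grow to the right and rows downward; lengths in m; the calibration is good to about 2 mm. The wrist camera is an equidistant fisheye: a pixel r from the principal point sees the ray r / f radians off the axis. A picture is of the moment at which its call begins. There is no depth.
- arm.job_done(): hands the job in; it is judged then, once.
Trained networks look in a picture, given as the dict that the camera call returned (one of the last four; its "shot" number tells which), for a name from the list of things; names that differ only in an ending like _2 or _b are one class to them, and where a whole thing is asked for, a point or a joint stands for the part that bears it (a point fixed in the world has none). Each returns a list of dicts, best first, with "conf" (0 to 1); they miss things now and then, are a little off and sometimes report something else, mostly with a low value. They report only what shows in the picture. A call takes as long as a camera call. They do not tell look-alikes from the thing itself.
- arm.recognise(query, picture): "at" ([x, y, z] in m, in the coordinates of the camera as it stood for that picture, good to about 4 mm: the middle of the surface that is visible of it).
The state is a dict: "t": time; "q": joint angles; "qd": joint speeds; "joint_efforts": joint torques, N m; "eef_pos": TCP position; "ee_rot": TCP orientation; "force": force on the tool from outside, world axes, zero at the start; "moment": the same for the moment, N m; "width": finger opening in m; "gripper_force": force on a finger pad.
Only numpy, scipy, OpenCV 4.12 (cv2) and the standard library are available. Lean on these libraries where they do the work, as an engineer would, in place of code of your own. Each camera call takes 0.05 s, during which the arm holds its last target. There are 200 camera calls.

## Working session

There is one attempt and no reset: what is moved stays moved. The work goes in short steps, Python scripts to look and compute and a tool call to move; the robot and the scene stay as the last step left them, time stands still between calls to the robot, and variables do not carry over. Pictures are saved under pics/ and viewed, at most 13 in all, crops included, and the job is handed in when it is done.

Besides the shell and the picture viewer there is one more tool, called as a command line: name --pt "numbers of a row" for each row, then --argument value for the rest. servo_tool: Moves the arm, as the interface text tells. Its arguments: {"type":"object","properties":{"deltas":{"type":"array","items":{"type":"array","items":{"type":"number"}}},"squeeze":{"type":"number"}},"required":["deltas"]}

```bash
mkdir -p pics; cat > h.py <<'E'
import numpy as np,cv2
from scipy.spatial.transform import Rotation as R
from station import arm
def cam(f):
    o=np.array(f["orientation"],float)
    return (o if o.shape==(3,3) else R.from_euler('xyz',o).as_matrix() if o.size==3 else R.from_quat(o).as_matrix()), np.array(f["position"])
def find(f,names,n=3):
    M,p=cam(f)
    for q in names:
        for d in arm.recognise(q,f)[:n]:
            a=np.array(d["at"]); u=f["K"]@a/a[2]
            print(q,round(d["conf"],2),np.round(M@a+p,3),np.round(u[:2]))
def save(f,n,s=1.5,crop=None):
    c=f["color"][:,:,::-1]
    if crop: c=c[crop[1]:crop[3],crop[0]:crop[2]]
    cv2.imwrite("pics/"+n,cv2.resize(c,None,fx=s,fy=s,interpolation=cv2.INTER_CUBIC))
E
python3 - <<'E'
from h import *
N="stand hub_bar short_mid medium_mid long_mid tray spare_short_mid spare_long_mid plane glue wood_block".split()
for c in("scene","top"):
    f=arm.grab_frame(c); print(c,f["orientation"],f["position"]); save(f,c+"0.png"); find(f,N)
print(arm.get_state())
E
```

```text
scene [-2.2189183   0.00692004  2.47002684] [1.25639998 0.90394861 0.96813449]
stand 0.76 [0.7   0.258 0.011] [264. 286.]
hub_bar 0.76 [0.621 0.234 0.033] [280. 262.]
hub_bar 0.31 [ 0.531 -0.207  0.01 ] [216. 186.]
short_mid 0.72 [ 0.532 -0.21   0.009] [215. 186.]
short_mid 0.69 [0.558 0.133 0.094] [274. 219.]
medium_mid 0.98 [0.573 0.316 0.102] [314. 253.]
long_mid 0.69 [0.724 0.221 0.11 ] [248. 257.]
tray 0.7 [ 0.538 -0.209  0.008] [214. 187.]
tray 0.67 [ 0.53  -0.442  0.026] [181. 155.]
spare_short_mid 0.77 [ 0.652 -0.355  0.05 ] [164. 170.]
spare_short_mid 0.71 [ 0.768 -0.146  0.056] [165. 211.]
spare_short_mid 0.69 [ 0.737 -0.37   0.052] [140. 176.]
spare_long_mid 0.73 [ 0.652 -0.156  0.084] [194. 188.]
spare_long_mid 0.7 [0.56  0.133 0.098] [273. 218.]
plane 0.84 [ 0.528 -0.441  0.027] [181. 154.]
glue 0.57 [0.607 0.463 0.095] [347. 294.]
glue 0.32 [0.698 0.257 0.011] [264. 285.]
wood_block 0.57 [0.375 0.451 0.033] [397. 266.]
top [-3.04536176 -0.01875066 -1.56719965] [0.41693886 0.00895071 1.35827622]
stand 0.77 [0.65  0.172 0.015] [198. 164.]
hub_bar 0.54 [0.556 0.292 0.129] 
[... 552 characters left out ...]
ue 0.7 [0.589 0.438 0.113] [107. 178.]
{'t': 1.2, 'q': array([ 1.58207289e+00,  3.58625867e-01,  1.18815046e-02,  2.52825761e-05,
       -1.22409543e+00, -2.88129240e-01]), 'qd': array([ 0.00128811,  0.000725  , -0.00175865,  0.00053209, -0.00133098,
       -0.0008257 ]), 'joint_efforts': array([-1.56035741e-03, -5.82390153e+01,  2.93298411e+01,  7.00272962e+00,
        1.22795562e-02, -3.04647597e-05]), 'eef_pos': array([0.18449934, 0.64926968, 0.226541  ]), 'ee_rot': array([ 3.14155773e+00, -3.51497678e-05, -2.76844086e-01]), 'force': array([-0.25934161,  0.5283655 ,  0.05890492]), 'moment': array([-0.03291351, -0.02360918, -0.0083525 ]), 'gripper_force': 0.0, 'width': 0.08766376273757459}
```

View pics/top0.png

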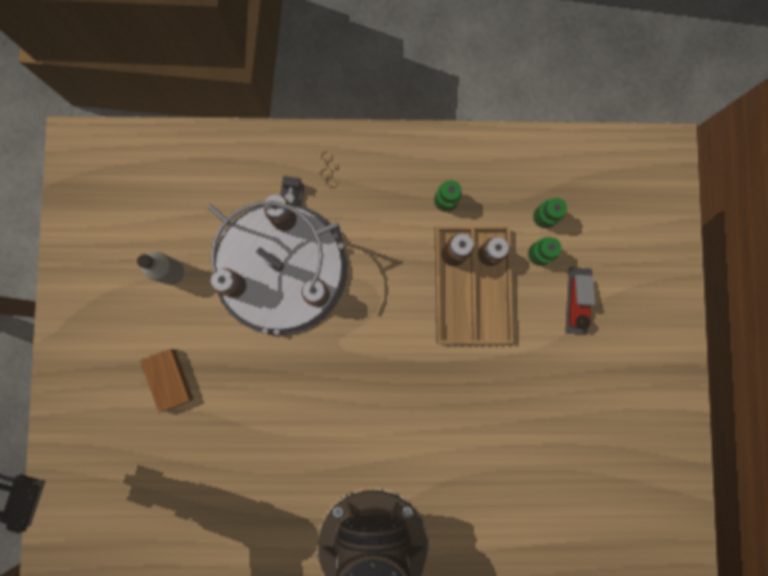

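View pics/scene0.png

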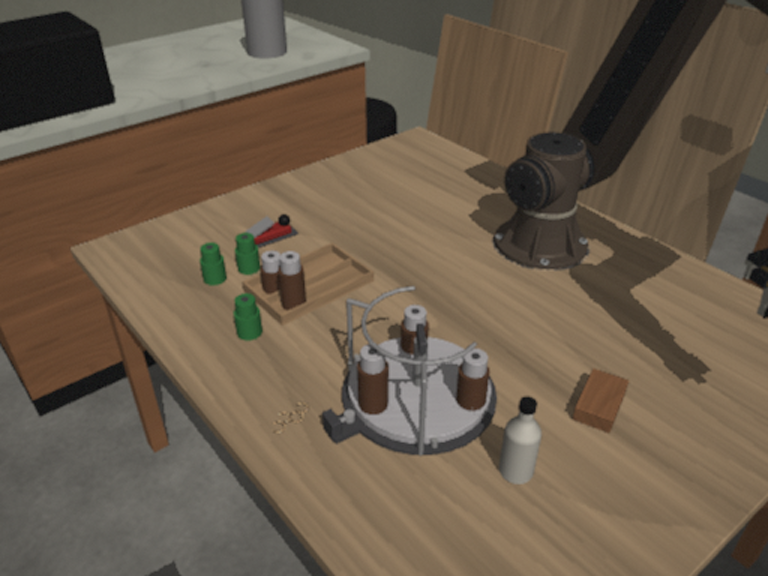

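The three green look-alikes are at about (449,195), (550,212) and (545,250) in the enlarged top view and are not drums of the job. On the turret, the short drum is the right one (316,292), since it is the lowest, in the scene view at (415,325). The medium is at the left (228,283) and the long at the rear (280,212). In the tray, the short spare is at (494,250) and the long one at (460,245). I'm moving above the hub for a close look.

servo_tool --pt "-1 33.5 18 -8 0 0 0" --pt "-1 33.5 18 -8 0 0 0" --pt "-1 33.5 18 -8 0 0 0" --pt "-1 33.5 18 -8 0 0 0" --pt "-1 33.5 18 -8 0 0 0" --pt "-1 33.5 18 -8 0 0 0" --pt "-1 33.5 18 -8 0 0 0" --pt "-1 33.5 18 -8 0 0 0" --pt "-1 33.5 18 -8 0 0 0" --pt "-1 33.5 18 -8 0 0 0" --pt "-1 33.5 18 -8 0 0 0" --pt "-1 33.5 18 -8 0 0 0" --pt "-1 33.5 18 -8 0 0 0" --pt "-1 33.5 18 -8 0 0 0" --pt "-1 33.5 18 -8 0 0 0" --pt "-1 33.5 18 -8 0 0 0"

```text
t: 2.53
eef_pos: [0.6224, 0.2242, 0.3552]
ee_rot: [-3.141, -0.0, -0.277]
force: [0.1, 0.5, -0.3]
width: 0.0874
gripper_force: 0.0
```

```bash
python3 - <<'E'
from h import *
f=arm.grab_frame("wrist"); save(f,"w1.png"); print(f["K"],f["orientation"],f["position"])
M,p=cam(f)
for q in "stand turret hub_bar short_mid medium_mid long_mid".split():
    for d in arm.recognise(q,f)[:3]: print(q,round(d["conf"],2),np.round(M@np.array(d["at"])+p,3))
s=arm.get_state(); print(s["t"],s["eef_pos"],s["ee_rot"],s["q"])
E
```

```text
[[297.31863964   0.         254.76806747]
 [  0.         297.31863964 194.89495653]
 [  0.           0.           1.        ]] [ 2.84873128e+00 -1.42766993e-04 -1.84924341e+00] [0.69847756 0.20281847 0.51316836]
stand 0.71 [0.689 0.189 0.184]
stand 0.16 [ 0.545 -0.21   0.005]
turret 0.56 [0.612 0.209 0.032]
hub_bar 0.25 [0.552 0.127 0.112]
short_mid 0.93 [0.553 0.126 0.115]
short_mid 0.58 [ 0.544 -0.21   0.007]
short_mid 0.39 [0.604 0.433 0.1  ]
medium_mid 0.62 [0.573 0.293 0.127]
long_mid 0.68 [0.711 0.198 0.163]
2.8833 [0.62068424 0.22646381 0.35437403] [ 3.14148426e+00  3.66969798e-04 -2.75820943e-01] [ 6.44252179e-01  2.87900137e-01  1.94621970e-01 -2.27299619e-04
 -1.47782670e+00  6.50744361e-01]
```

View pics/w1.png

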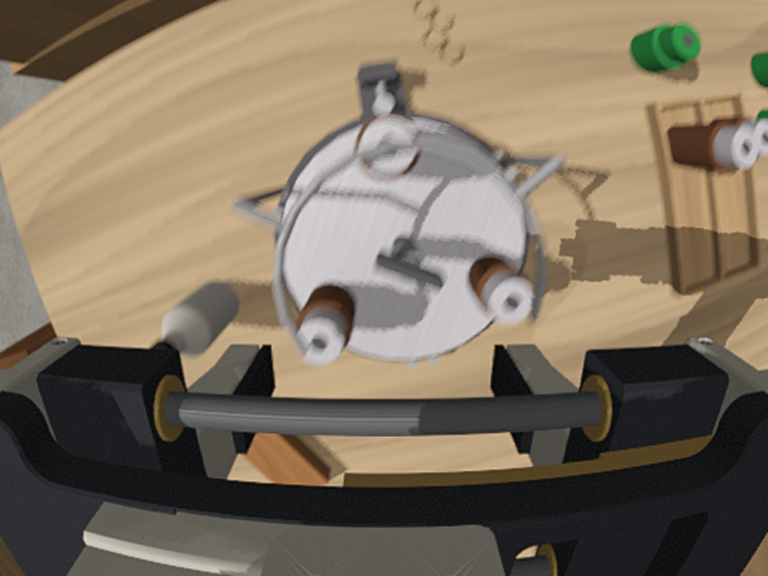

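The wrist view shows the bar from (379,259) to (440,283), the short drum's top at (513,301), the medium's at (321,345), the long's at (388,147), and the roller at (383,97).

```bash
cat >> h.py <<'E'
def pix(f,u,v,z):
    K=f["K"];M,p=cam(f);a=np.array([(u-K[0,2])/K[0,0],(v-K[1,2])/K[1,1]]);r=np.hypot(*a)
    d=M@np.array([*(a/r*np.sin(r)),np.cos(r)]); return (p+d*(z-p[2])/d[2])
E
python3 - <<'E'
from h import *
f=arm.grab_frame("wrist")
P={}
for n,u,v,z in [("S",513,301,.125),("M",321,345,.145),("L",388,145,.165),("b1",379,259,.158),("b2",440,283,.158),("roll",383,97,.035),("postR",516,205,.0),("discL",283,245,.035),("discR",526,245,.035)]:
    P[n]=pix(f,u/1.5,v/1.5,z); print(n,np.round(P[n],3))
S,M,L=[P[k][:2] for k in"SML"]
# centre from fixed-radius fit with 120deg geometry
from scipy.optimize import least_squares
def g(x):
    r=[]
    for k,(q) in zip((0,1,2),(S,L,M)):
        a=x[2]+k*2*np.pi/3; r+=list(x[:2]+.105*np.array([np.cos(a),np.sin(a)])-q)
    return r
s=least_squares(g,[.62,.225,-2.1]); print(s.x,np.round(s.fun,3))
b=(P["b1"]+P["b2"])/2; d=P["b2"]-P["b1"]; print("bar",b,np.degrees(np.arctan2(d[1],d[0])),np.linalg.norm(d))
r=P["roll"][:2]-s.x[:2]; print("roller",np.degrees(np.arctan2(r[1],r[0])),np.linalg.norm(r))
E
```

```text
S [0.542 0.121 0.125]
M [0.557 0.302 0.145]
L [0.708 0.197 0.165]
b1 [0.622 0.229 0.158]
b2 [0.588 0.186 0.158]
roll [0.763 0.185 0.035]
postR [0.608 0.066 0.   ]
discL [0.641 0.335 0.035]
discR [0.567 0.073 0.035]
[ 0.60253565  0.20677625 -2.18149343] [ 0.    -0.    -0.001  0.     0.001 -0.   ]
bar [0.60509039 0.20750466 0.158     ] -127.71984330967065 0.05444462110686367
roller -7.701070688070313 0.16223870687742858
```

servo_tool --pt "-1 -11 23.5 0 0 0 0" --pt "-1 0 0 8 0 0 -7.1" --pt "-1 0 0 8 0 0 -7.1" --pt "-1 0 0 8 0 0 -7.1" --pt "-1 0 0 8 0 0 -7.1" --pt "-1 0 0 8 0 0 -7.1" --pt "-1 0 0 8 0 0 -7.1" --pt "-1 0 0 8 0 0 -7.1" --pt "-1 0 0 8 0 0 -7.1" --pt "-1 0 0 8 0 0 -7.1" --pt "-1 0 0 8 0 0 -7.1" --pt "-1 0 0 8 0 0 0" --pt "-1 0 0 0 0 0 0" --pt "-1 0 0 0 0 0 0"

```text
t: 4.1
eef_pos: [0.6039, 0.2066, 0.2664]
ee_rot: [-3.141, 0.001, 0.959]
force: [0.6, -0.9, 0.5]
width: 0.0874
gripper_force: 0.0
```

```bash
python3 - <<'E'
from h import *
f=arm.grab_frame("wrist"); save(f,"w2.png")
s=arm.get_state(); print(s["t"],s["eef_pos"],s["ee_rot"],s["q"])
E
```

```text
4.15 [0.60424741 0.20663473 0.26695624] [ 3.14125173e+00 -1.75711714e-04  9.59858036e-01] [ 6.34722033e-01  2.77305150e-01 -1.24774561e-02  2.78572450e-04
 -1.28073832e+00  1.89585266e+00]
```

View pics/w2.png

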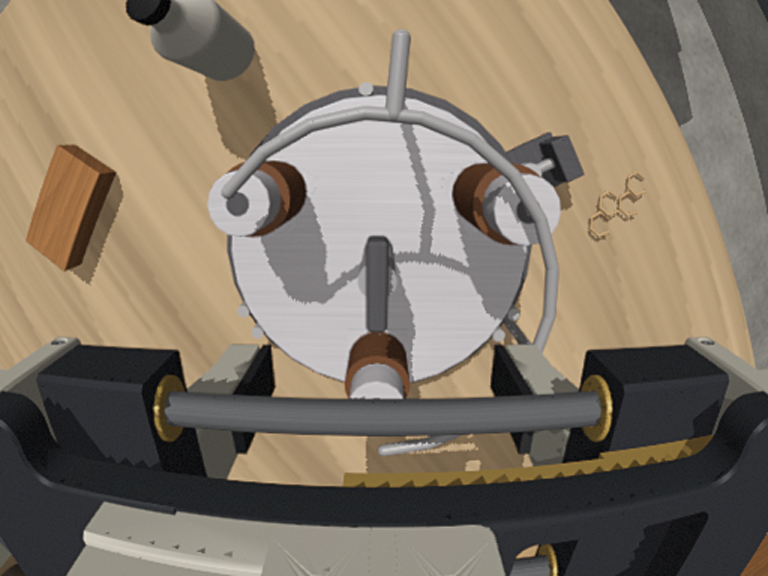

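The bar stands vertical at x≈377 px, against a finger centre of 382. It is aligned and needs only about -2 mm in tool y. Descending and gripping.

servo_tool --pt "-1 0 -2 22 0 0 0" --pt "-1 0 0 28 0 0 0" --pt "-1 0 0 28 0 0 0" --pt "-1 0 0 28 0 0 0" --pt "-1 0 0 27 0 0 0" --pt "-1 0 0 0 0 0 0" --pt "1 0 0 0 0 0 0" --pt "1 0 0 0 0 0 0" --pt "1 0 0 0 0 0 0" --pt "1 0 0 0 0 0 0" --pt "1 0 0 0 0 0 0" --pt "1 0 0 0 0 0 0" --pt "1 0 0 0 0 0 0" --pt "1 0 0 0 0 0 0" --squeeze 30

```text
t: 5.32
eef_pos: [0.6028, 0.2073, 0.1338]
ee_rot: [3.141, -0.0, 0.962]
force: [0.3, -0.2, -0.0]
width: 0.0398
gripper_force: 0.0
```

servo_tool --pt "1 0 0 0 0 0 0" --pt "1 0 0 0 0 0 0" --pt "1 0 0 0 0 0 0" --pt "1 0 0 0 0 0 0" --pt "1 0 0 0 0 0 0" --pt "1 0 0 0 0 0 0" --pt "1 0 0 0 0 0 0"

```text
t: 5.9
eef_pos: [0.6009, 0.2086, 0.1334]
ee_rot: [-3.139, 0.0, 0.962]
force: [-8.3, 6.7, 4.1]
width: 0.0244
gripper_force: 30.0
```

servo_tool --pt "0.2 0 0 0 0 0 0" --pt "0.2 0 0 0 0 0 0" --pt "0.2 0 0 -8 0 0 0" --pt "0.2 0 0 0 0 0 0" --pt "1 0 0 0 0 0 0" --pt "1 0 0 0 0 0 0" --pt "1 0 0 0 0 0 0" --pt "1 0 0 0 0 0 0" --pt "1 0 0 0 0 0 0" --pt "1 0 0 0 0 0 0"

```text
t: 6.73
eef_pos: [0.6007, 0.2085, 0.1414]
ee_rot: [-3.138, 0.001, 0.963]
force: [-9.9, 7.2, 5.9]
width: 0.0135
gripper_force: 30.0
```

servo_tool --pt "1 0 0 0 0 0 0" --pt "1 0 0 0 0 0 0" --pt "1 0 0 0 0 0 0"

```text
t: 6.98
eef_pos: [0.6007, 0.2085, 0.1414]
ee_rot: [-3.138, 0.001, 0.963]
force: [-10.1, 6.6, 5.6]
width: 0.0134
gripper_force: 30.0
```

servo_tool --pt "1 0 -2 0 0 0 0" --pt "1 0 0 0 0 0 5" --pt "1 0 0 0 0 0 5" --pt "1 0 0 0 0 0 5" --pt "1 0 0 0 0 0 5" --pt "1 0 0 0 0 0 5" --pt "1 0 0 0 0 0 5" --pt "1 0 0 0 0 0 5" --pt "1 0 0 0 0 0 5" --pt "1 0 0 0 0 0 5" --pt "1 0 0 0 0 0 5" --pt "1 0 0 0 0 0 5" --pt "1 0 0 0 0 0 5" --pt "1 0 0 0 0 0 2.7" --pt "1 0 0 0 0 0 0" --pt "1 0 0 0 0 0 0"

```text
t: 8.32
eef_pos: [0.6009, 0.2089, 0.1415]
ee_rot: [-3.141, 0.0, -0.129]
force: [-2.1, 3.1, 0.8]
width: 0.0154
gripper_force: 34.2
```

```bash
python3 - <<'E'
from h import *
s=arm.get_state(); print(s["t"],s["eef_pos"],s["ee_rot"],s["q"],s["force"],s["moment"])
f=arm.grab_frame("wrist"); save(f,"w3.png")
E
```

```text
8.3167 [0.60091222 0.20894897 0.14146   ] [-3.14128824e+00  1.11823379e-04 -1.28983196e-01] [ 6.40697162e-01  3.59193374e-01 -1.91137236e-01 -3.47801831e-04
 -1.02033421e+00  8.01297862e-01] [-2.10512559  3.1301997   0.75975754] [1.35192967 0.91352902 1.01507599]
```

View pics/w3.png

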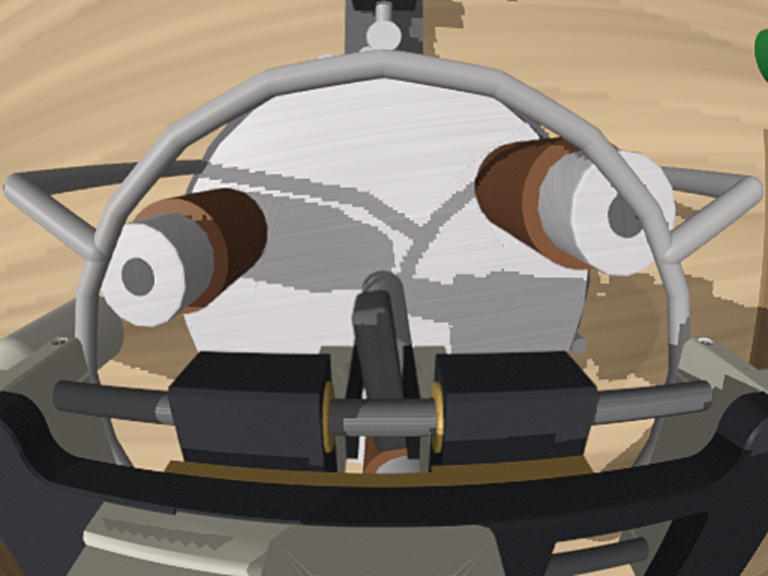

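The bar leans left in the view, from (372,292) to (390,445). The turret is lagging about 7° against the first pin, so I'll grip harder and turn it on in small steps.

servo_tool --pt "1 0 0 0 0 0 0" --pt "1 0 0 0 0 0 0" --pt "1 0 0 0 0 0 2" --pt "1 0 0 0 0 0 2" --pt "1 0 0 0 0 0 2" --pt "1 0 0 0 0 0 0" --pt "1 0 0 0 0 0 0" --squeeze 60

```text
t: 8.95
eef_pos: [0.6012, 0.2089, 0.1414]
ee_rot: [-3.141, -0.0, -0.234]
force: [-1.5, 4.9, -2.9]
width: 0.0139
gripper_force: 62.7
```

```bash
cat > s.py <<'E'
from h import *
s=arm.get_state()
for k in("t","eef_pos","ee_rot","q","force","moment","width"): print(k,np.round(s[k],4))
E
python3 s.py
```

```text
t 8.95
eef_pos [0.6012 0.2089 0.1414]
ee_rot [-3.1411e+00 -3.0000e-04 -2.3410e-01]
q [ 6.4040e-01  3.5940e-01 -1.9100e-01 -1.0000e-04 -1.0199e+00  6.9630e-01]
force [-1.4961  4.8644 -2.854 ]
moment [1.9575 0.3567 1.2822]
width 0.0139
```

servo_tool --pt "0 0 0 0 0 0 0" --pt "0 0 0 0 0 0 0" --pt "0 0 0 0 0 0 0" --pt "-0.5 0 0 -41 0 0 0" --pt "-0.5 0 0 -41 0 0 0" --pt "-0.5 0 0 -41 0 0 0" --pt "-1 0 0 -41 0 0 0" --pt "-1 0 0 -41 0 0 0" --pt "-1 0 0 0 0 0 0" --pt "-1 0 0 0 0 0 0"

```text
t: 9.78
eef_pos: [0.6021, 0.2082, 0.3501]
ee_rot: [-3.138, -0.004, -0.237]
force: [-0.1, -0.3, -1.8]
width: 0.0751
gripper_force: 0.0
```

```bash
python3 s.py; python3 - <<'E'
from h import *
f=arm.grab_frame("wrist"); save(f,"w4.png"); np.save("w4.npy",f,allow_pickle=True)
E
```

```text
t 9.7833
eef_pos [0.6021 0.2082 0.3501]
ee_rot [-3.1378 -0.0043 -0.2373]
q [ 6.3920e-01  2.4320e-01  1.2490e-01  9.0000e-04 -1.4468e+00  6.9410e-01]
force [-0.1042 -0.2532 -1.8105]
moment [-0.0339  0.1383  0.0074]
width 0.0751
```

View pics/w4.png

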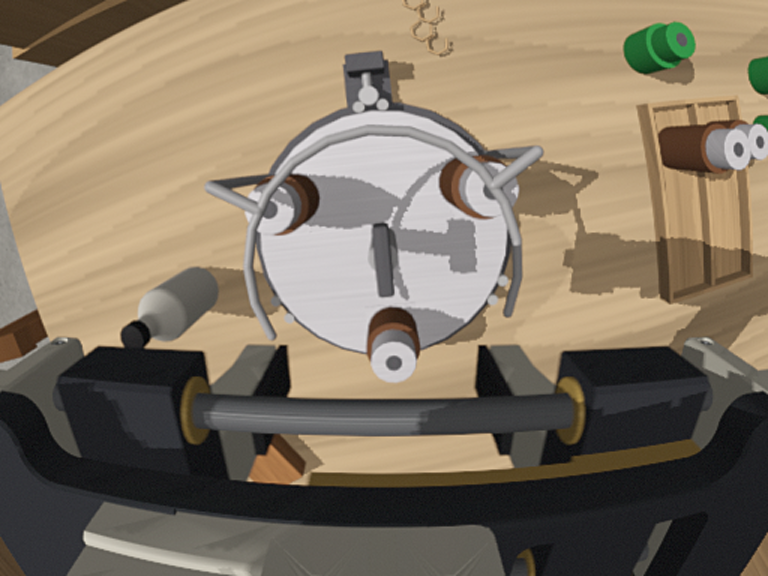

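The roller at (368,95) sits between its two pins at (359,106) and (382,104), so the turret has clicked in. The short drum stands at the front, with its top at (393,363).

```bash
python3 - <<'E'
from h import *
f=np.load("w4.npy",allow_pickle=True).item()
P={}
for n,u,v,z in [("S",393,363,.125),("roll",368,95,.035),("Llong",491,189,.165),("Mmed",270,210,.145),("b1",380,228,.158),("b2",387,294,.158),("tFL",639,105,.028),("tNL",668,302,.028),("tFR",735,97,.028),("tNR",750,270,.028),("spL",739,149,.136),("spS",760,141,.096)]:
    P[n]=pix(f,u/1.5,v/1.5,z)[:2]; print(n,np.round(P[n],4))
c=np.array([.6025,.2068])
for k in("S","roll","Llong","Mmed"): d=P[k]-c; print(k,np.degrees(np.arctan2(d[1],d[0])),np.hypot(*d))
c2=(P["S"]+P["Llong"]+P["Mmed"])/3;print(c2)
# top camera tray corners & spare
t=arm.grab_frame("top"); M,p=cam(t)
def tp(u,v,z):
    d=M@np.linalg.inv(t["K"])@[u/1.5,v/1.5,1]; return (p+d*(z-p[2])/d[2])[:2]
for n,u,v,z in [("NL",436,344,.028),("NR",515,344,.028),("FL",436,229,.028),("FR",510,229,.028),("spL",463,243,.136),("spS",497,246,.096)]: print("top",n,np.round(tp(u,v,z),4))
save(t,"tray.png",5,(280,140,400,240))
E
```

```text
S [0.4974 0.2242]
roll [0.7533 0.1878]
Llong [0.6409 0.1124]
Mmed [0.665  0.2899]
b1 [0.6293 0.2043]
b2 [0.575  0.2116]
tFL [ 0.6926 -0.1247]
tNL [ 0.4383 -0.1373]
tFR [ 0.6926 -0.296 ]
tNR [ 0.4474 -0.2989]
spL [ 0.6345 -0.1809]
spS [ 0.636  -0.2625]
S 170.6204054340043 0.10656739100179125
roll -7.171007329123411 0.15201235165682572
Llong -67.87625772051439 0.1018736892397931
Mmed 53.04505775920164 0.10399433720434981
[0.60108129 0.20883251]
top NL [ 0.4335 -0.1371]
top NR [ 0.4341 -0.3103]
top FL [ 0.6882 -0.1384]
top FR [ 0.6895 -0.3036]
top spL [ 0.6376 -0.1815]
top spS [ 0.639  -0.2595]
```

View pics/tray.png

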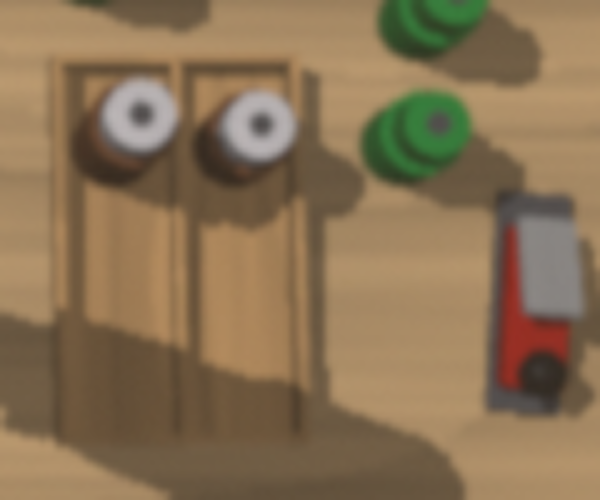

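The right row of the tray holds the short spare, with its top at (262,124) in the crop; the left row has the long one at (140,114). Next I go over the short drum.

servo_tool --pt "-1 -35 3.2 0 0 0 0" --pt "-1 -35 3.2 0 0 0 0" --pt "-1 -35 3.1 0 0 0 0" --pt "-1 0 0 14 0 0 7.1" --pt "-1 0 0 14 0 0 7.1" --pt "-1 0 0 14 0 0 7.1" --pt "-1 0 0 14 0 0 7.1" --pt "-1 0 0 14 0 0 7.1" --pt "-1 0 0 14 0 0 7.1" --pt "-1 0 0 14 0 0 7.1" --pt "-1 0 0 14 0 0 7.1" --pt "-1 0 0 14 0 0 7.1" --pt "-1 0 0 14 0 0 7.1" --pt "-1 0 0 0 0 0 0" --pt "-1 0 0 0 0 0 0"

```text
t: 11.13
eef_pos: [0.4961, 0.2229, 0.2051]
ee_rot: [3.139, -0.003, -1.472]
force: [-0.3, 0.3, 1.0]
width: 0.0875
gripper_force: 0.0
```

```bash
python3 s.py; python3 - <<'E'
from h import *
f=arm.grab_frame("wrist"); save(f,"w5.png"); np.save("w5.npy",f,allow_pickle=True)
E
```

```text
t 11.1333
eef_pos [0.4961 0.2229 0.2051]
ee_rot [ 3.1387e+00 -2.5000e-03 -1.4721e+00]
q [ 7.8280e-01  1.6150e-01 -3.0730e-01  1.0000e-04 -1.1059e+00 -6.8420e-01]
force [-0.2761  0.2862  1.0212]
moment [ 0.1043 -0.0775 -0.0117]
width 0.0875
```

View pics/w5.png

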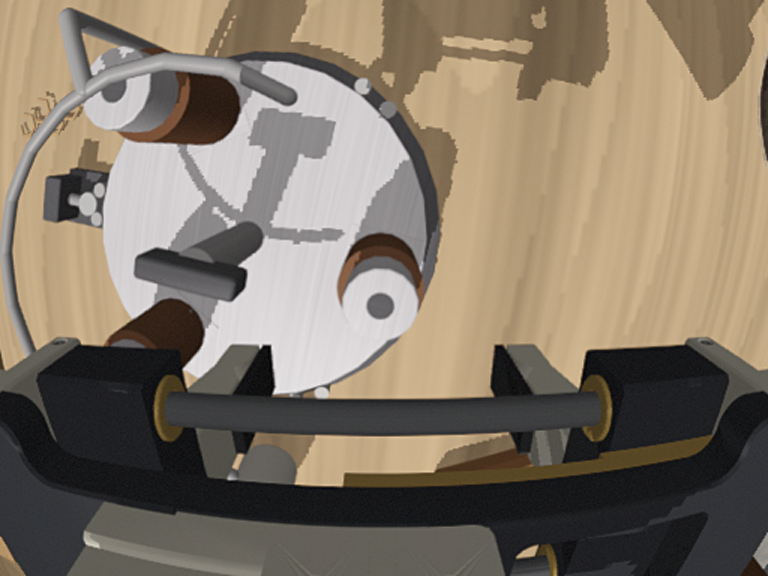

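The drum's top is at (380,306), almost centred between the fingers (centre 382). I'll check the other axis numerically.

```bash
python3 - <<'E'
from h import *
f=np.load("w5.npy",allow_pickle=True).item()
print(pix(f,380/1.5,306/1.5,.125))
E
```

```text
[0.49773888 0.22428259 0.125     ]
```

servo_tool --pt "-1 -1 -1.5 26 0 0 0" --pt "-1 0 0 26 0 0 0" --pt "-1 0 0 26 0 0 0" --pt "-1 0 0 26 0 0 0" --pt "0.2 0 0 0.5 0 0 0" --pt "1 0 0 0 0 0 0" --pt "1 0 0 0 0 0 0" --pt "1 0 0 0 0 0 0" --pt "1 0 0 0 0 0 0" --pt "1 0 0 0 0 0 0" --pt "1 0 0 0 0 0 0" --pt "1 0 0 0 0 0 0" --pt "1 0 0 0 0 0 0" --pt "1 0 0 0 0 0 0" --pt "1 0 0 0 0 0 0" --pt "1 0 0 0 0 0 0" --squeeze 30

```text
t: 12.52
eef_pos: [0.4982, 0.2251, 0.1027]
ee_rot: [-3.141, 0.0, -1.476]
force: [-3.0, -0.3, 5.8]
width: 0.0434
gripper_force: 30.0
```

```bash
python3 s.py
```

```text
t 12.5167
eef_pos [0.4982 0.2251 0.1027]
ee_rot [-3.1412e+00  2.0000e-04 -1.4755e+00]
q [ 7.829e-01  2.645e-01 -4.358e-01  1.000e-04 -8.702e-01 -6.877e-01]
force [-3.0336 -0.3224  5.77  ]
moment [ 0.0538  1.1705 -0.0389]
width 0.0434
```

servo_tool --pt "1 0 0 -0.7 0 0 -7" --pt "1 0 0 -0.7 0 0 -7" --pt "1 0 0 -0.7 0 0 -7" --pt "1 0 0 -0.7 0 0 -7" --pt "1 0 0 -0.7 0 0 -7" --pt "1 0 0 -0.7 0 0 -7" --pt "1 0 0 0 0 0 0"

```text
t: 13.1
eef_pos: [0.4979, 0.2248, 0.1059]
ee_rot: [3.141, 0.0, -0.737]
force: [0.8, -0.6, -2.9]
width: 0.0432
gripper_force: 30.0
```

```bash
python3 s.py; python3 - <<'E'
from h import *
f=arm.grab_frame("scene"); find(f,["short_mid"])
E
```

```text
t 13.1
eef_pos [0.4979 0.2248 0.1059]
ee_rot [ 3.1409e+00  2.0000e-04 -7.3720e-01]
q [ 7.827e-01  2.608e-01 -4.320e-01 -2.000e-04 -8.787e-01  5.110e-02]
force [ 0.842  -0.5647 -2.9424]
moment [ 0.021  -0.046  -0.0571]
width 0.0432
short_mid 0.67 [0.521 0.243 0.067] [308. 240.]
```

servo_tool --pt "1 0 0 -0.7 0 0 -7" --pt "1 0 0 -0.7 0 0 -7" --pt "1 0 0 -0.7 0 0 -7" --pt "1 0 0 -0.7 0 0 -7" --pt "1 0 0 -0.7 0 0 -7" --pt "1 0 0 -0.7 0 0 -7" --pt "1 0 0 -0.7 0 0 -7" --pt "1 0 0 0 0 0 0" --pt "1 0 0 -2 0 0 0" --pt "1 0 0 -2 0 0 0" --pt "1 0 0 0 0 0 0"

```text
t: 14.12
eef_pos: [0.4968, 0.224, 0.1134]
ee_rot: [3.14, 0.003, 0.108]
force: [1.5, 0.5, -19.5]
width: 0.0434
gripper_force: 29.9
```

The thread is still holding (19 N pull, stopped). I'll relax and turn further.

servo_tool --pt "1 0 0 3.5 0 0 0" --pt "1 0 0 -0.7 0 0 -7" --pt "1 0 0 -0.7 0 0 -7" --pt "1 0 0 -0.7 0 0 -7" --pt "1 0 0 -0.7 0 0 -7" --pt "1 0 0 0 0 0 0" --pt "1 0 0 -2 0 0 0" --pt "1 0 0 -2 0 0 0" --pt "1 0 0 0 0 0 0"

```text
t: 14.87
eef_pos: [0.4986, 0.2252, 0.1192]
ee_rot: [3.142, -0.001, 0.598]
force: [-0.8, -0.3, -2.1]
width: 0.0435
gripper_force: 30.0
```

servo_tool --pt "1 0 0 -2 0 0 0" --pt "1 0 0 -2 0 0 0" --pt "1 0 0 -2 0 0 0" --pt "1 0 0 0 0 0 0"

```text
t: 15.2
eef_pos: [0.4986, 0.2252, 0.1251]
ee_rot: [3.141, -0.001, 0.601]
force: [-0.4, -0.2, -1.6]
width: 0.0432
gripper_force: 30.0
```

It lifts freely. I'll raise it clear.

servo_tool --pt "1 0 0 -6 0 0 0" --pt "1 0 0 -10 0 0 0" --pt "1 0 0 -10 0 0 0" --pt "1 0 0 -10 0 0 0" --pt "1 0 0 -15 0 0 0" --pt "1 0 0 -20 0 0 0" --pt "1 0 0 -20 0 0 0" --pt "1 0 0 -20 0 0 0" --pt "1 0 0 0 0 0 0"

```text
t: 15.95
eef_pos: [0.5004, 0.2262, 0.2411]
ee_rot: [3.141, -0.008, 0.602]
force: [0.9, 1.6, -0.9]
width: 0.0431
gripper_force: 30.0
```

```bash
python3 s.py; python3 - <<'E'
from h import *
f=arm.grab_frame("scene"); save(f,"sc2.png",2.2,(100,100,420,340))
find(f,["short_mid","medium_mid","long_mid"])
E
```

```text
t 15.95
eef_pos [0.5004 0.2262 0.2411]
ee_rot [ 3.1414 -0.0084  0.6018]
q [ 0.7827  0.137  -0.2523  0.0018 -1.1734  1.3892]
force [ 0.9432  1.6406 -0.8871]
moment [ 0.0512 -0.2606  0.0046]
width 0.0431
short_mid 0.75 [0.518 0.242 0.227] [313. 195.]
medium_mid 0.92 [0.677 0.302 0.103] [282. 268.]
long_mid 0.95 [0.654 0.132 0.108] [248. 229.]
```

View pics/sc2.png

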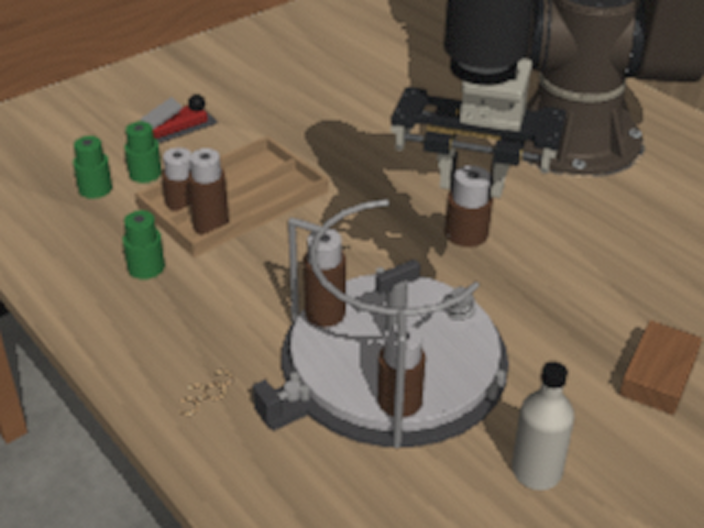

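The drum is held upright at (468,205) in the scene crop. Its stud is bare, and the medium and long drums are in place. Carrying it to the short row.

servo_tool --pt "1 -8 12 0 0 0 0" --pt "1 -16 24 0 0 0 0" --pt "1 -19 29 0 0 0 0" --pt "1 -19 29 0 0 0 0" --pt "1 -19 29 0 0 0 0" --pt "1 -19 29 0 0 0 0" --pt "1 -19 29 0 0 0 0" --pt "1 -19 29 0 0 0 0" --pt "1 -19 29 0 0 0 0" --pt "1 -19 29 0 0 0 0" --pt "1 -19 29 0 0 0 0" --pt "1 -19 29 0 0 0 0" --pt "1 -19 29 0 0 0 0" --pt "1 -19 29 0 0 0 0" --pt "1 -16 22 0 0 0 0" --pt "1 0 0 0 0 0 0" --pt "1 0 0 0 0 0 0" --pt "1 0 0 0 0 0 0"

```text
t: 17.65
eef_pos: [0.5059, -0.2616, 0.2345]
ee_rot: [-3.14, 0.001, 0.6]
force: [0.3, 0.2, -3.0]
width: 0.0436
gripper_force: 30.0
```

```bash
python3 s.py; python3 - <<'E'
from h import *
f=arm.grab_frame("wrist"); save(f,"w6.png")
E
```

```text
t 17.65
eef_pos [ 0.5059 -0.2616  0.2345]
ee_rot [-3.14e+00  1.20e-03  6.00e-01]
q [-1.3390e-01  1.8210e-01 -2.1170e-01 -4.0000e-04 -1.1789e+00  2.3049e+00]
force [ 0.3143  0.1781 -2.9612]
moment [-0.0374 -0.0816 -0.0038]
width 0.0436
```

View pics/w6.png

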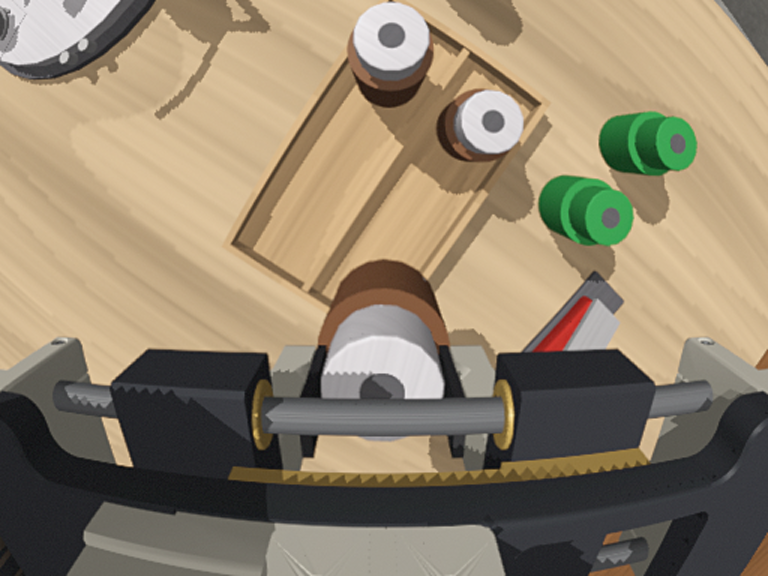

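The drum hangs over the right-hand row, which has the short spare at (493,121); the divider runs from (310,288) to (468,55). I'll check the row line.

```bash
python3 - <<'E'
from h import *
f=arm.grab_frame("wrist")
for n,u,v,z in [("spS",493,121,.096),("spL",391,35,.136),("div0",310,288,.028),("div1",468,55,.028),("NL",233,243,.028),("FR",546,104,.028)]: print(n,np.round(pix(f,u/1.5,v/1.5,z),4))
E
```

```text
spS [ 0.6373 -0.2611  0.096 ]
spL [ 0.6361 -0.1787  0.136 ]
div0 [ 0.4486 -0.2257  0.028 ]
div1 [ 0.686 -0.223  0.028]
NL [ 0.4446 -0.1479  0.028 ]
FR [ 0.6937 -0.2994  0.028 ]
```

servo_tool --pt "1 2 -1 20 0 0 0" --pt "1 0 0 30 0 0 0" --pt "1 0 0 30 0 0 0" --pt "1 0 0 30 0 0 0" --pt "1 0 0 24 0 0 0" --pt "1 0 0 12 0 0 0" --pt "1 0 0 4 0 0 0" --pt "1 0 0 2 0 0 0" --pt "1 0 0 0 0 0 0" --pt "1 0 0 0 0 0 0"

```text
t: 18.58
eef_pos: [0.5088, -0.2593, 0.0847]
ee_rot: [3.14, -0.001, 0.602]
force: [0.7, 0.6, -2.9]
width: 0.0434
gripper_force: 30.0
```

servo_tool --pt "1 0 0 1 0 0 0" --pt "1 0 0 1 0 0 0" --pt "1 0 0 0 0 0 0"

```text
t: 18.83
eef_pos: [0.5081, -0.2595, 0.082]
ee_rot: [3.141, -0.001, 0.601]
force: [-0.8, -0.4, -3.0]
width: 0.0434
gripper_force: 30.0
```

servo_tool --pt "1 0 0 1.5 0 0 0" --pt "1 0 0 1.5 0 0 0" --pt "1 0 0 1 0 0 0" --pt "1 0 0 1 0 0 0" --pt "1 0 0 0 0 0 0"

```text
t: 19.25
eef_pos: [0.5077, -0.2594, 0.0761]
ee_rot: [-3.141, 0.0, 0.601]
force: [0.7, -0.2, -2.8]
width: 0.0432
gripper_force: 30.0
```

servo_tool --pt "1 0 0 1 0 0 0" --pt "1 0 0 1 0 0 0" --pt "1 0 0 1 0 0 0" --pt "1 0 0 0 0 0 0"

```text
t: 19.58
eef_pos: [0.508, -0.2595, 0.0738]
ee_rot: [3.141, -0.0, 0.601]
force: [-0.9, 0.3, 0.8]
width: 0.0431
gripper_force: 30.0
```

It has touched the floor. Releasing and retreating.

servo_tool --pt "1 0 0 0.5 0 0 0" --pt "0 0 0 0 0 0 0" --pt "-0.3 0 0 0 0 0 0" --pt "-0.6 0 0 0 0 0 0" --pt "-1 0 0 0 0 0 0" --pt "-1 0 0 0 0 0 0" --pt "-1 0 0 -10 0 0 0" --pt "-1 0 0 -30 0 0 0" --pt "-1 0 0 -40 0 0 0" --pt "-1 0 0 -40 0 0 0" --pt "-1 0 0 -40 0 0 0" --pt "-1 0 0 -40 0 0 0" --pt "-1 0 0 0 0 0 0" --pt "-1 0 0 0 0 0 0"

```text
t: 20.75
eef_pos: [0.509, -0.2598, 0.2769]
ee_rot: [3.137, -0.005, 0.601]
force: [0.0, 0.6, -0.9]
width: 0.0876
gripper_force: 0.0
```

```bash
python3 - <<'E'
from h import *
print(arm.get_state()["t"],arm.get_state()["eef_pos"])
f=arm.grab_frame("scene"); save(f,"fin.png",2.2,(80,100,400,340))
find(f,["short_mid","medium_mid","long_mid","spare_short_mid"])
E
```

```text
20.75 [ 0.50904771 -0.25980464  0.276888  ]
short_mid 0.62 [ 0.523 -0.242  0.058] [212. 170.]
medium_mid 0.96 [0.68  0.299 0.104] [280. 267.]
long_mid 0.58 [0.657 0.133 0.107] [247. 230.]
spare_short_mid 0.87 [ 0.656 -0.247  0.06 ] [179. 182.]
spare_short_mid 0.86 [ 0.769 -0.147  0.054] [165. 211.]
spare_short_mid 0.75 [ 0.736 -0.37   0.051] [141. 177.]
```

View pics/fin.png

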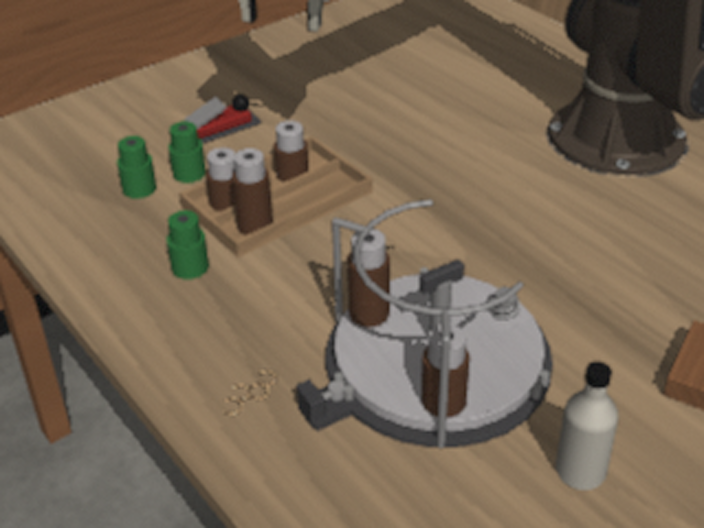

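The short drum stands upright at (290,150), in the same row as the short spare at (221,178), and everything else is in place.

```bash
python3 -c "
from station import arm
print(arm.job_done())"
```

```text
the job is handed in; nothing more can be done
None
```

The short drum was clicked into the gap, unscrewed without forcing and stood upright in the tray row with the other short drum; I handed the job in at about 21 s, and no verdict came back.

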